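# Fit a mixing head in the collet of the bench mixer drive

### The job

Take the orange mixing head out of the rack, slide its shank into the collet of the mixer drive until its collar sits fully home, then turn the ring nut clockwise until the collet grips the shank firmly, without ramming the head or overtightening the nut. Leave the other heads in the rack and the rest of the bench as it is.

Things in the scene. Friction and masses are not known exactly. Their poses are not given: they have to be found in the camera images.
- head_grip (a point): The orange mixing head: steel shank 10 mm thick and 45 mm long pointing down (last 3 mm tapered), orange collar 24 mm wide and 4 mm thick above it, then a slotted steel body 18 mm wide and 42 mm tall with an orange band at its top. 91 mm long in all, about 0.12 kg. This point is on its axis, half-way up the  27 mm above the collar's underside, 72 mm above the shank's tip. z points up.
- head_shoulder (a point): Point on the axis of the orange head at the underside of its collar: the face that must sit on the collet. The head's body reaches from 4 to 46 mm above it, the shank's tip is 45 mm below. z points up.
- head: The same orange head; origin on its axis at the tip of the shank, z up along the axis.
- collet_mouth (a point): Centre of the flat top face of the brass collet on the mixer drive, z up. The bore there is 11 mm wide (0.5 mm play all round the shank), chamfered 1.5 mm, open to 47 mm depth, so the collar meets the face (25 mm wide) before the tip meets anything. Drive: a steel block 130 x 130 x 100 mm below, fixed; the face is 153 mm above the table.
- collet: The brass collet, fixed on the drive. Its origin is on the bore's axis at table height, z up.
- nut_centre (a point): Centre of the knurled steel ring nut round the collet, half-way up it: 40 mm wide, 24 mm tall, its top 3 mm below the collet's face, 26 mm of free height below it. Turns on the vertical bore axis; clockwise seen from above closes the jaws. Well tightened 0.35 to 0.6 rad past where the jaws touch (spring moment 0.15 to 0.27 N m); too tight from 0.8 rad (0.36 N m). See jaw0 for more.
- jaw0: One of three steel jaws hidden 9 to 29 mm down in the collet. They touch the shank after the nut has turned 0.15 to 2.1 rad (it varies), then each presses 100 N per rad of nut, felt at the nut as a spring of 0.45 N m per rad. The nut's drag of 0.14 N m adds to this while it turns and may hide as much of it at a standstill. Let go, it winds back until the drag holds it: about 30 N stay at a jaw.
- jaw1: The second jaw, like the first, 120 degrees on.
- jaw2: The third jaw, like the first, 240 degrees on.
- rack: White block 60 x 235 x 52 mm, fixed, with three 13 mm holes in a row along its y, 75 mm apart. The heads stand in it in any order, collars on its top face, and lift straight up. Origin at the centre of its underside.
- head_blue: A head with a blue collar and a steel cone, standing in the rack; stays there. Origin at its shank's tip.
- head_green: A head with a green collar and a steel ball, standing in the rack; stays there. Origin at its shank's tip.
- bowl: Steel bowl, 150 mm wide, 75 mm tall; leave it. Origin at the centre of its underside.
- spice_jar: Glass jar, 52 mm wide, 100 mm tall; leave it. Origin at the centre of its underside.
- oil_bottle: Amber bottle, 66 mm wide, 200 mm tall; leave it. Origin at the centre of its underside.
- spatula: Spatula lying on the table; leave it.
- mug: White mug, 80 mm wide, 95 mm tall; leave it. Origin at the centre of its underside.
- scraper: Steel dough scraper lying on the table; leave it.

How it is judged:
By the outcome, as a careful person would: the job done as asked, in the order asked, and still so for the second after the job is handed in, with the robot touching nothing.
It also fails if it takes over 69 s, if anything falls off the work surface, if the arm or the gripper's body presses on something with over 40 N, if the wrist force passes 120 N, or if a joint passes its speed limit or range.

### The arm

A 6-joint arm with a two-finger parallel gripper is mounted at the origin on the work surface. World frame = base frame: x ahead of the robot, y to its left, z up, the work surface at z = 0. Lengths are in mm, angles in rad, forces in N, time in s.
With the tool pointing down it reaches from about 275 to 750 mm from the base axis. Payload 10.2 kg.
Tool frame: the origin (TCP) lies midway between the tips of the shut fingers; the grasp point (between the pads) lies grip_depth behind it (grip_depth is the distance from the TCP to the grasp point, in mm); z points along the fingers, y is the line along which they close (so a half turn about z gives the same grasp; the last joint's range is limited). The gripper opens to 85 mm and grips with 20 to 120 N. Pads are 22 mm wide; open, the fingers measure 114 mm over their backs; the gripper's body (76 mm by 85 mm) begins 54 mm behind the grasp point. The pads swing forward as they close: fully open they stand 13 mm farther back than shut.
Start: joints at [-1.489, 0.313, 1.498, -0, 1.331, -0.223], TCP at [157.541, -500.811, 231.294] pointing down, gripper open.
Joint ranges: [-2.94, 2.94], [-0.97, 2.17], [0.19, 2.56], [-1.23, 4.37], [0.02, 3.11], [-2.88, 2.88]. Speed limits (rad/s): [2.39, 2.39, 3.01, 3.14, 3.14, 3.14].

### API

Orientations are given as a unit quaternion [w, x, y, z].
In Python, from rig import * gives the robot as it stands.
- The arm moves only by the tool servo_tool, never from a script. Its argument "commands" is a list of rows, each a list of 3 entries, a list of its own where there are three numbers: the gripper command: -1 is fully open, 1 is shut, values between are in proportion, then the shift along the tool's x, y, z in m, then the turn, a rotation vector about the tool's x, y, z in units of 6 degrees (1.0 is 6 degrees). In form: [[grip, [dx, dy, dz], [ax, ay, az]], ...]. A call has 1 to 10 rows; each row shifts and turns the commanded pose from where the row before left it, along the tool's axes as they then stand; what a row does not reach is not made up. A row lasts 1/12 s, in which the tool goes at most 41.7 mm and 7.16 degrees, less where a joint would pass 70% of its speed; a pose out of reach is approached as far as the arm can. A call is refused whole if a number of a shift passes 0.0417 or a number of a turn 1, either way. A call with a gripper value outside its range is refused whole. The fingers move at their own pace and stop on an object; "squeeze" is the grip in N (left out, the last holds). Time passes only in rows, so rows that do not move let the fingers close. It gives the time, the measured TCP pose, the force, the opening and the grip force at its end, in the units of the state.
- sense(): the state, without advancing time (a new reading comes with each control period).
- capture(name): name is "scene" or "side" or "wrist"; returns a dict with "pixels" (420x560x3 uint8, red, green, blue), "z_map" (420x560 float32, mm along the optical axis (not along the pixel's ray), 0 where there is no reading), "fx", "fy", "cx", "cy" (pixels), "rvec" (rotation vector, rad) and "tvec" (3), from world to camera coordinates, as OpenCV has them; the wrist camera has in their place "T_tool_cam" (4x4, takes a point from camera to tool coordinates, whose origin is the TCP and whose axes are the flange's). Camera axes: x right, y down, z forward; pixel columns grow to the right and rows downward; lengths in mm; the calibration is good to about 2 mm. The wrist camera is an equidistant fisheye: a pixel r from the principal point sees the ray r / f radians off the axis. A picture is of the moment at which its call begins: read the wrist's pose just before it.
- finish_job(): hands the job in; it is judged then, once.
The state is a dict: "time_s": time; "joints": joint angles; "dq": joint speeds; "tau": joint torques, N m; "eef_pos": TCP position; "ee_rot": TCP orientation; "force": force on the tool from outside, world axes, zero at the start; "wrist_torque": the same for the moment, N m; "grip_width": opening from 0.0 (shut) to 1.0 (fully open); "grip_force": force on a finger pad.
Only numpy, scipy, OpenCV 4.12 (cv2) and the standard library are available. Lean on these libraries where they do the work, as an engineer would, in place of code of your own. Each camera call takes 0.05 s, during which the arm holds its last target. There are 200 camera calls.

## Working session

There is one attempt and no reset: what is moved stays moved. The work goes in short steps, Python scripts to look and compute and a tool call to move; the robot and the scene stay as the last step left them, time stands still between calls to the robot, and variables do not carry over. Pictures are saved under pics/ and viewed, at most 10 in all, crops included, and the job is handed in when it is done.

Besides the shell and the picture viewer there is one more tool, called in YAML: its name, and indented under it one key for each argument. servo_tool: Moves the arm, as the interface text tells. Its arguments: {"type":"object","properties":{"commands":{"type":"array"},"squeeze":{"type":"number"}},"required":["commands"]}

```bash
mkdir -p pics; ls; python3 - <<'E'
from rig import *
import cv2,numpy as np
s=sense();print(s)
for n in("scene","side"):
    c=capture(n);cv2.imwrite(f"pics/{n}0.png",c["pixels"][:,:,::-1]);np.savez(f"{n}0.npz",**c)
    print(n,[c[k] for k in("fx","fy","cx","cy","rvec","tvec")])
E
```

```text
pics
{'time_s': 0.0, 'joints': array([-1.48939776e+00,  3.13449297e-01,  1.49840151e+00, -3.85961946e-05,
        1.33100060e+00, -2.23398398e-01]), 'dq': array([ 0.00102223, -0.00216769, -0.00176876, -0.00041186,  0.00057186,
        0.0008035 ]), 'tau': array([-1.95575580e-03, -4.12264824e+01, -2.59744388e+01, -2.78787584e-04,
        4.16622934e-03,  2.35068353e-05]), 'eef_pos': array([ 157.51157694, -500.5567643 ,  230.74882729]), 'ee_rot': array([-6.29116685e-04,  9.88408916e-01,  1.51813760e-01,  2.59520761e-05]), 'force': array([-0.83977001, -0.33928732, -0.2097905 ]), 'wrist_torque': array([-0.00528172,  0.02925775,  0.01027609]), 'grip_force': 0.0, 'grip_width': 0.9955298313214013}
scene [381.7548411732004, 381.7548411732004, 276.2263723918019, 208.42060745496158, array([ 1.94451503,  1.09007737, -0.55101843]), array([-314.90334689, -161.47020474, 1509.60682231])]
side [442.97982019163516, 442.97982019163516, 286.7577082077801, 214.44115535029482, array([ 0.88609016, -2.24013684,  1.32392961]), array([414.82506591, 283.10164928, 929.95725923])]
```

View pics/scene0.png

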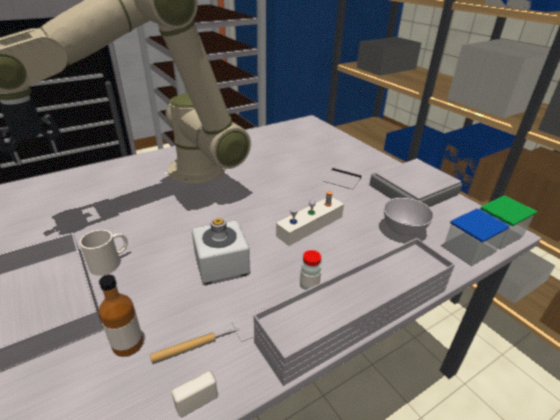

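View pics/side0.png

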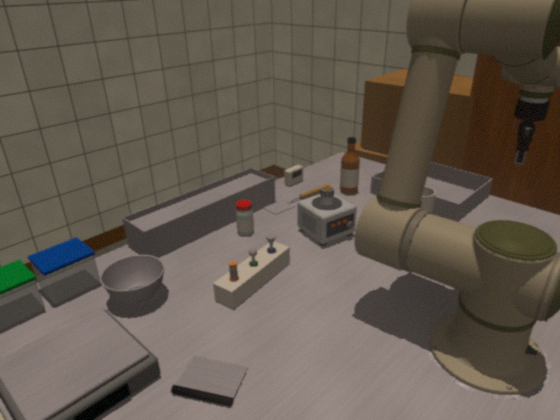

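The scene view shows the drive with its brass collet at about (218,222) and the rack at (310,218), with the orange head at its right end (328,198). In the side view the orange head is at (234,270) and the drive is at (327,200).

```bash
cat > h.py <<'E'
import numpy as np,cv2
def load(n): return dict(np.load(f"{n}.npz"))
def world(c,u,v,d):
    R=cv2.Rodrigues(c["rvec"])[0]
    p=np.stack([(u-c["cx"])/c["fx"]*d,(v-c["cy"])/c["fy"]*d,d],-1)
    return (p-c["tvec"])@R
def plane(c,u,v,z):
    R=cv2.Rodrigues(c["rvec"])[0]; o=-R.T@c["tvec"]
    r=R.T@np.array([(u-c["cx"])/c["fx"],(v-c["cy"])/c["fy"],1]); return o+r*(z-o[2])/r[2]
E
python3 - <<'E'
from h import *
np.set_printoptions(precision=1,suppress=True)
rois={"scene0":dict(head=(318,185,340,215),col=(205,212,232,232)),"side0":dict(head=(222,255,246,288),col=(315,180,340,205))}
for n in rois:
    c=load(n);hsv=cv2.cvtColor(c["pixels"],cv2.COLOR_RGB2HSV)
    for k,(a,b,a2,b2) in rois[n].items():
        m=np.zeros(hsv.shape[:2],np.uint8);m[b:b2,a:a2]=cv2.inRange(hsv,(5,110,70),(28,255,255))[b:b2,a:a2]
        N,l,st,ce=cv2.connectedComponentsWithStats(m)
        for i in range(1,N):
            if st[i,4]<4: continue
            v,u=np.nonzero(l==i);w=world(c,u,v,c["z_map"][v,u])
            print(n,k,st[i],ce[i],"med",np.median(w,0),"min",w.min(0),"max",w.max(0))
    # point cloud tall things: drive top and rack top
    V,U=np.mgrid[:420,:560];w=world(c,U,V,c["z_map"].astype(float))
    ok=c["z_map"]>0
    for nm,z0,z1,box in (("drive",92,108,(190,180,250,290) if n=="scene0" else (290,180,365,250)),("racktop",48,55,(270,185,350,245) if n=="scene0" else (205,235,300,305)),("colface",150,156,(190,180,250,290) if n=="scene0" else (290,180,365,250)),("nut",128,149,(190,180,250,290) if n=="scene0" else (290,180,365,250))):
        s=ok&(w[...,2]>z0)&(w[...,2]<z1);b=np.zeros_like(s);b[box[1]:box[3],box[0]:box[2]]=1;s&=b
        q=w[s]
        if len(q): r=cv2.minAreaRect(q[:,:2].astype(np.float32));print(n,nm,len(q),r,q.mean(0),q.min(0),q.max(0))
E
```

```text
scene0 head [327 191   5   5  22] [328.9 193.1] med [528.7 233.4  94.4] min [517.6 227.5  87.1] max [536.6 242.9  96.6]
scene0 head [325 203   6   3  10] [327.3 204.4] med [530.9 230.1  54.4] min [520.4 223.9  50.2] max [539.3 237.6  55.5]
scene0 col [214 218   9   7  47] [217.9 221.2] med [ 557.9 -153.8  150.6] min [ 545.2 -165.4  144.6] max [ 570.8 -143.9  152.2]
scene0 drive 1339 ((558.1968383789062, -153.95077514648438), (128.61224365234375, 130.92178344726562), 77.19164276123047) [ 569.7 -160.2   98.5] [ 482.7 -228.3   92. ] [632.  -78.5 108. ]
scene0 racktop 709 ((537.0401611328125, 162.23391723632812), (63.052093505859375, 238.2421875), 8.3131103515625) [542.6 149.   50.2] [494.3  43.4  48. ] [584.5 281.3  54.9]
scene0 colface 34 ((554.0421752929688, -154.55337524414062), (26.08864974975586, 22.983707427978516), 33.107391357421875) [ 556.5 -154.1  151.1] [ 545.4 -169.1  150. ] [ 570.8 -141.6  152.2]
scene0 nut 159 ((557.98388671875, -153.30780029296875), (39.279701232910156, 41.15809631347656), 31.706605911254883) [ 565.2 -156.7  141.5] [ 536.4 -174.2  128.1] [ 577.  -133.3  1
[... 535 characters left out ...]
-150.7266845703125), (131.51608276367188, 131.53314208984375), 77.0795669555664) [ 542.5 -137.1   97.8] [ 479.  -221.4   92. ] [630.3 -76.6 107.8]
side0 racktop 1021 ((534.8306884765625, 163.75860595703125), (63.391849517822266, 237.94700622558594), 8.521581649780273) [530.  173.8  50.1] [488.9  43.7  48. ] [579.6 284.1  55. ]
side0 colface 11 ((554.1858520507812, -148.13131713867188), (23.32855987548828, 23.13408660888672), 26.061725616455078) [ 552.3 -149.9  151. ] [ 541.  -162.8  150.3] [ 562.3 -132.6  152.2]
side0 nut 125 ((552.5872192382812, -148.1285858154297), (38.247920989990234, 39.718475341796875), 4.707988262176514) [ 548.1 -144.   140.5] [ 533.5 -168.5  128.6] [ 572. -128.  149.]
```

```bash
python3 - <<'E'
import rig
print([n for n in dir(rig) if n[0]!='_']); print(getattr(rig,'grip_depth',None))
c=rig.capture("wrist"); import cv2,numpy as np
print(c["fx"],c["cx"],c["cy"],c["T_tool_cam"].round(3)); print(rig.sense()["ee_rot"])
from scipy.spatial.transform import Rotation as R
q=rig.sense()["ee_rot"];print(R.from_quat([q[1],q[2],q[3],q[0]]).as_matrix().round(3))
E
```

```text
['PlanningError', 'capture', 'finish_job', 'grip_depth', 'sense']
18.700000000000003
325.19226210127806 274.83253750556156 207.87331452973856 [[ 1.00000e-03 -9.55000e-01 -2.97000e-01  7.55110e+01]
 [ 1.00000e+00  1.00000e-03  1.00000e-03  1.19000e-01]
 [-1.00000e-03 -2.97000e-01  9.55000e-01 -1.43195e+02]
 [ 0.00000e+00  0.00000e+00  0.00000e+00  1.00000e+00]]
[-4.93952331e-04  9.88414174e-01  1.51780029e-01  2.09658409e-05]
[[ 0.954  0.3   -0.   ]
 [ 0.3   -0.954  0.001]
 [ 0.    -0.001 -1.   ]]
```

servo_tool:
  commands:
    - [-1, [0.035, -0.015, -0.004], [0, 0, 0]]
    - [-1, [0.035, -0.015, -0.004], [0, 0, 0]]
    - [-1, [0.035, -0.015, -0.004], [0, 0, 0]]
    - [-1, [0.035, -0.015, -0.004], [0, 0, 0]]
    - [-1, [0.035, -0.015, -0.004], [0, 0, 0]]
    - [-1, [0.035, -0.015, 0], [0, 0, 0]]
    - [-1, [0.035, -0.015, 0], [0, 0, 0]]
    - [-1, [0.035, -0.015, 0], [0, 0, 0]]
    - [-1, [0.035, -0.015, 0], [0, 0, 0]]
    - [-1, [0.035, -0.015, 0], [0, 0, 0]]

```text
time_s: 0.98
eef_pos: [447.5, -251.1, 251.2]
ee_rot: [-0.0, 0.988, 0.152, -0.0]
force: [0.5, -1.2, -0.6]
grip_width: 1.004
grip_force: 0.0
```

servo_tool:
  commands:
    - [-1, [0.035, -0.015, 0], [0, 0, 0]]
    - [-1, [0.035, -0.015, 0], [0, 0, 0]]
    - [-1, [0.035, -0.015, 0], [0, 0, 0]]
    - [-1, [0.03, -0.015, 0], [0, 0, 0]]
    - [-1, [0, 0, 0], [0, 0, 0]]
    - [-1, [0, 0, 0], [0, 0, 0]]
    - [-1, [0, 0, 0], [0, 0, 0]]

```text
time_s: 1.57
eef_pos: [556.7, -155.3, 251.0]
ee_rot: [-0.0, 0.988, 0.152, -0.0]
force: [0.5, 0.1, 0.1]
grip_width: 0.999
grip_force: 0.0
```

```bash
cat >> h.py <<'E'
from scipy.spatial.transform import Rotation as Ro
def pose(s):
    q=s["ee_rot"]; return Ro.from_quat([q[1],q[2],q[3],q[0]]).as_matrix(),np.array(s["eef_pos"])
def wray(c,s,u,v):
    R,p=pose(s);x,y=(u-c["cx"]),(v-c["cy"]);r=np.hypot(x,y);t=r/c["fx"]
    d=np.array([np.sin(t)*x/r,np.sin(t)*y/r,np.cos(t)]) if r>0 else np.array([0,0,1.])
    T=c["T_tool_cam"];return R@T[:3,3]+p, R@T[:3,:3]@d
def wplane(c,s,u,v,z):
    o,d=wray(c,s,u,v);return o+d*(z-o[2])/d[2]
E
python3 - <<'E'
from h import *;from rig import *
s=sense();c=capture("wrist");cv2.imwrite("pics/w1.png",c["pixels"][:,:,::-1]);np.savez("w1.npz",**c,**{"s_"+k:v for k,v in s.items()})
print(s["eef_pos"],s["joints"],s["dq"],s["force"])
E
```

```text
[ 556.74081641 -155.25816119  250.97165353] [-4.74407374e-01  4.19244444e-01  1.29627284e+00 -3.42296046e-04
  1.42687186e+00  7.91668430e-01] [-2.34851612e-02 -1.24655228e-02  5.15776504e-03 -1.01973482e-03
 -6.40930865e-04 -6.51512519e-05] [0.52456629 0.09624751 0.06910588]
```

View pics/w1.png

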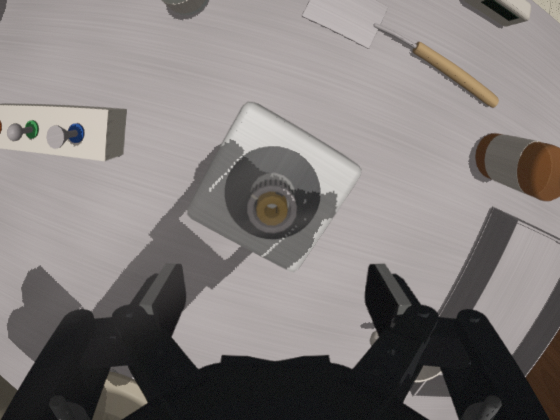

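The wrist view shows the brass collet and bore at (272,210), with the rack at left and the fingers open. I'll turn the tool to the yaw needed for the rack grasp and take a second view, which lets me solve for the camera bias.

servo_tool:
  commands:
    - [-1, [0, 0, 0], [0, 0, -1]]
    - [-1, [0, 0, 0], [0, 0, -1]]
    - [-1, [0, 0, 0], [0, 0, -1]]
    - [-1, [0, 0, 0], [0, 0, -1]]
    - [-1, [0, 0, 0], [0, 0, -1]]
    - [-1, [0, 0, 0], [0, 0, -1]]
    - [-1, [0, 0, 0], [0, 0, -1]]
    - [-1, [0, 0, 0], [0, 0, -1]]
    - [-1, [0, 0, 0], [0, 0, -1]]
    - [-1, [0, 0, 0], [0, 0, -1]]

```text
time_s: 2.45
eef_pos: [556.4, -156.1, 251.5]
ee_rot: [0.0, 0.779, 0.627, -0.0]
force: [0.2, -0.6, -0.2]
grip_width: 0.999
grip_force: 0.0
```

servo_tool:
  commands:
    - [-1, [0, 0, 0], [0, 0, -1]]
    - [-1, [0, 0, 0], [0, 0, -1]]
    - [-1, [0, 0, 0], [0, 0, -1]]
    - [-1, [0, 0, 0], [0, 0, -0.5]]
    - [-1, [0, 0, 0], [0, 0, 0]]
    - [-1, [0, 0, 0], [0, 0, 0]]
    - [-1, [0, 0, 0], [0, 0, 0]]

```text
time_s: 3.03
eef_pos: [556.8, -155.5, 251.4]
ee_rot: [0.0, 0.654, 0.756, -0.0]
force: [0.0, 0.9, 0.9]
grip_width: 0.999
grip_force: 0.0
```

```bash
cat >> h.py <<'E'
def blobs(c,lo,hi,amin=15):
    hsv=cv2.cvtColor(c["pixels"],cv2.COLOR_RGB2HSV);m=cv2.inRange(hsv,lo,hi)
    N,l,st,ce=cv2.connectedComponentsWithStats(m)
    out=[]
    for i in range(1,N):
        if st[i,4]<amin: continue
        ct=max(cv2.findContours((l==i).astype(np.uint8),cv2.RETR_EXTERNAL,cv2.CHAIN_APPROX_NONE)[0],key=len)
        M=cv2.moments(ct)
        if M["m00"]>0: out.append((st[i].tolist(),(M["m10"]/M["m00"],M["m01"]/M["m00"]),cv2.fitEllipse(ct) if len(ct)>5 else None))
    return out
E
python3 - <<'E'
from h import *;from rig import *
np.set_printoptions(precision=2,suppress=True)
s2=sense();c2=capture("wrist");np.savez("w2.npz",**c2,**{"s_"+k:v for k,v in s2.items()});cv2.imwrite("pics/w2.png",c2["pixels"][:,:,::-1])
w1=load("w1");s1={k[2:]:v for k,v in w1.items() if k[:2]=="s_"}
print(s2["joints"],s2["eef_pos"])
for c,s in((w1,s1),(c2,s2)):
    for b in blobs(c,(8,90,50),(30,255,255)):
        o=wplane(c,s,*b[1],153); 
        if np.hypot(o[0]-556,o[1]+152)<25: print(b,o, wplane(c,s,*b[2][0],153))
    x,y=272,208
    h=cv2.HoughCircles
E
```

```text
[-0.47  0.42  1.3  -0.    1.43 -0.62] [ 556.82 -155.52  251.41]
([256, 192, 32, 33, 747], (271.5029043789097, 208.2676496872207), ((271.5342712402344, 208.2388916015625), (30.189374923706055, 31.712724685668945), 177.58560180664062)) [ 556.05 -153.08  153.  ] [ 556.08 -153.1   153.  ]
([257, 187, 31, 33, 732], (272.53521758636157, 203.07604306864064), ((272.52752685546875, 203.0390625), (30.234207153320312, 31.56888198852539), 20.076311111450195)) [ 554.1  -151.62  153.  ] [ 554.09 -151.59  153.  ]
```

servo_tool:
  commands:
    - [-1, [0.039, 0.0025, 0], [0, 0, 0]]
    - [-1, [0.039, 0.0025, 0], [0, 0, 0]]
    - [-1, [0.039, 0.0025, 0.005], [0, 0, 0]]
    - [-1, [0.039, 0.0025, 0.005], [0, 0, 0]]
    - [-1, [0.039, 0.0025, 0.005], [0, 0, 0]]
    - [-1, [0.039, 0.0025, 0.01], [0, 0, 0]]
    - [-1, [0.039, 0.0025, 0.01], [0, 0, 0]]
    - [-1, [0.039, 0.0025, 0.01], [0, 0, 0]]
    - [-1, [0.039, 0.0025, 0.01], [0, 0, 0]]
    - [-1, [0.039, 0.0025, 0], [0, 0, 0]]

```text
time_s: 3.92
eef_pos: [523.3, 236.1, 194.5]
ee_rot: [-0.001, 0.653, 0.757, -0.001]
force: [0.9, -0.8, -0.8]
grip_width: 0.998
grip_force: 0.0
```

servo_tool:
  commands:
    - [-1, [0, 0, 0], [0, 0, 0]]
    - [-1, [0, 0, 0], [0, 0, 0]]
    - [-1, [0, 0, 0], [0, 0, 0]]
    - [-1, [0, 0, 0], [0, 0, 0]]

```text
time_s: 4.25
eef_pos: [524.8, 233.3, 196.5]
ee_rot: [0.0, 0.654, 0.757, 0.0]
force: [-0.5, -0.1, 0.3]
grip_width: 1.0
grip_force: 0.0
```

```bash
python3 - <<'E'
from h import *;from rig import *
np.set_printoptions(precision=2,suppress=True)
s=sense();c=capture("wrist");np.savez("w3.npz",**c,**{"s_"+k:v for k,v in s.items()});cv2.imwrite("pics/w3.png",c["pixels"][:,:,::-1])
R,p=pose(s);print(s["joints"],p,R)
Rb=(R@[1.87,.155,0])
for b in blobs(c,(3,110,60),(22,255,255)):
    o=wplane(c,s,*b[1],98)-Rb
    if np.hypot(o[0]-525,o[1]-237)<60: print(b,o,R.T@(o-p))
E
```

```text
[ 0.21  0.45  1.4  -0.    1.3   0.07] [524.83 233.31 196.47] [[-0.15  0.99  0.  ]
 [ 0.99  0.15 -0.  ]
 [-0.    0.   -1.  ]]
([263, 178, 26, 20, 160], (276.6563573883161, 185.00515463917526), ((275.7322998046875, 187.56478881835938), (17.295963287353516, 25.170013427734375), 96.8204116821289)) [523.28 250.01  98.  ] [16.77  0.87 98.47]
```

View pics/w3.png

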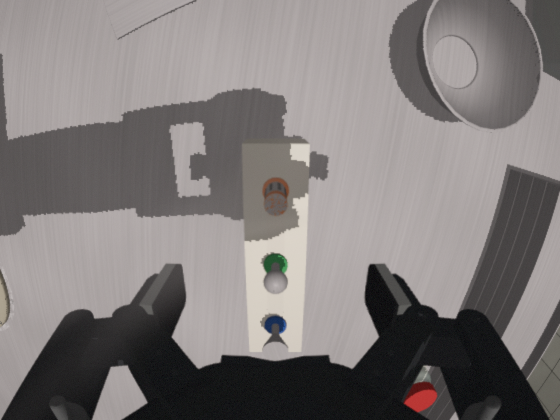

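The wrist view shows the orange collar around (275,188), the body's top at (275,204) and the green and blue heads below it in the row. My mask caught the collar, so I'll compute with the right planes.

```bash
python3 - <<'E'
from h import *
np.set_printoptions(precision=2,suppress=True)
c=load("w3");s={k[2:]:v for k,v in c.items() if k[:2]=="s_"};R,p=pose(s);Rb=R@[1.87,.155,0]
for (u,v,z) in((275.7,187.6,56),(275.5,203.5,98)): 
    o=wplane(c,s,u,v,z)-Rb;print(o,R.T@(o-p))
print(cv2.cvtColor(c["pixels"],cv2.COLOR_RGB2HSV)[172:220:2,275])
im=c["pixels"][160:240,235:315,::-1];cv2.imwrite("pics/w3c.png",cv2.resize(im,None,fx=7,fy=7,interpolation=0))
E
```

```text
[524.52 237.7   56.  ] [  4.42   0.3  140.47]
[524.57 235.31  98.  ] [ 2.03  0.01 98.47]
[[ 15  28 128]
 [ 16  26 127]
 [ 15  33 125]
 [  9 119 118]
 [  9 137 121]
 [ 11  43  94]
 [ 12  15  87]
 [  6  14  88]
 [  6  15  87]
 [  9  71  93]
 [ 10 129 105]
 [  9  34 104]
 [ 10  15 104]
 [  7  23 102]
 [ 11  53 106]
 [  8  48 106]
 [  6  25 103]
 [  8  40 103]
 [  9  18 100]
 [  9  39 105]
 [ 12  44 104]
 [ 11  76 110]
 [ 14  48 127]
 [ 17  28 129]]
```

View pics/w3c.png

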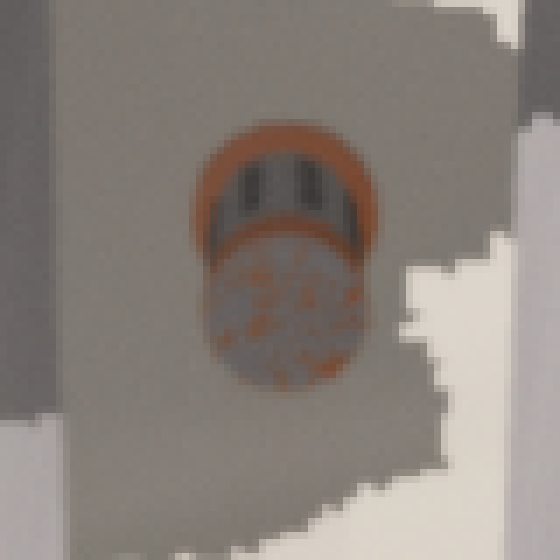

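servo_tool:
  commands:
    - [-1, [0.0023, 0.0001, 0.025], [0, 0, 0]]
    - [-1, [0, 0, 0.03], [0, 0, 0]]
    - [-1, [0, 0, 0.03], [0, 0, 0]]
    - [-1, [0, 0, 0.03], [0, 0, 0]]
    - [-1, [0, 0, 0.02], [0, 0, 0]]
    - [-1, [0, 0, 0], [0, 0, 0]]
    - [-1, [0, 0, 0], [0, 0, 0]]
    - [-1, [0, 0, 0], [0, 0, 0]]
  squeeze: 50

```text
time_s: 4.97
eef_pos: [525.3, 236.5, 63.0]
ee_rot: [0.001, 0.653, 0.757, 0.001]
force: [0.1, 0.6, 0.3]
grip_width: 1.002
grip_force: 0.0
```

servo_tool:
  commands:
    - [1, [0, 0, 0], [0, 0, 0]]
    - [1, [0, 0, 0], [0, 0, 0]]
    - [1, [0, 0, 0], [0, 0, 0]]
    - [1, [0, 0, 0], [0, 0, 0]]
    - [1, [0, 0, 0], [0, 0, 0]]
    - [1, [0, 0, 0], [0, 0, 0]]
    - [1, [0, 0, 0], [0, 0, 0]]
    - [1, [0, 0, 0], [0, 0, 0]]
    - [1, [0, 0, 0], [0, 0, 0]]
    - [1, [0, 0, 0], [0, 0, 0]]
  squeeze: 50

```text
time_s: 5.8
eef_pos: [524.4, 236.8, 61.6]
ee_rot: [0.0, 0.653, 0.757, 0.0]
force: [-1.1, 0.4, 5.1]
grip_width: 0.195
grip_force: 48.7
```

servo_tool:
  commands:
    - [1, [0, 0, -0.015], [0, 0, 0]]
    - [1, [0, 0, -0.03], [0, 0, 0]]
    - [1, [0, 0, -0.03], [0, 0, 0]]
    - [1, [0, 0, -0.035], [0, 0, 0]]
    - [1, [0, 0, -0.035], [0, 0, 0]]
    - [1, [0, 0, -0.03], [0, 0, 0]]
    - [1, [0, 0, 0], [0, 0, 0]]
    - [1, [0, 0, 0], [0, 0, 0]]
    - [1, [0, 0, 0], [0, 0, 0]]
    - [1, [0, 0, 0], [0, 0, 0]]

```text
time_s: 6.63
eef_pos: [523.6, 236.6, 234.3]
ee_rot: [-0.001, 0.653, 0.757, -0.001]
force: [-0.4, -0.4, -1.5]
grip_width: 0.198
grip_force: 49.7
```

```bash
python3 - <<'E'
from h import *;from rig import *
np.set_printoptions(precision=2,suppress=True)
s=sense();c=capture("wrist");np.savez("w4.npz",**c,**{"s_"+k:v for k,v in s.items()});cv2.imwrite("pics/w4.png",cv2.resize(c["pixels"][160:420,180:380,::-1],None,fx=2.3,fy=2.3))
R,p=pose(s);print(p,s["force"],s["grip_width"]);Rb=R@[1.87,.155,0]
E
```

```text
[523.64 236.61 234.29] [-0.37 -0.43 -1.52] 0.19776671228691153
```

View pics/w4.png

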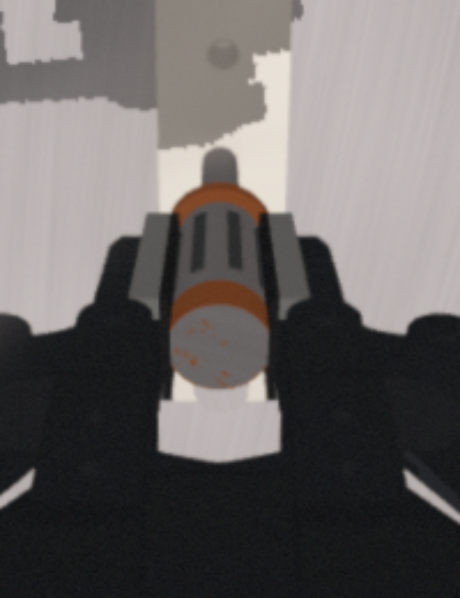

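The wrist view shows the head held upright between the pads. The collar's front rim is at crop (221,183) and the shank's tip at (220,148). I'll measure its axis in the tool frame.

```bash
python3 - <<'E'
from h import *
np.set_printoptions(precision=2,suppress=True)
c=load("w4")
def tool(u,v,z):
    s=dict(ee_rot=[1,0,0,0],eef_pos=[0,0,0]); return wplane(c,s,u,v,z)-[1.87,.155,0]
m=cv2.inRange(cv2.cvtColor(c["pixels"],cv2.COLOR_RGB2HSV),(3,100,50),(22,255,255));m[:225]=0;m[:,:240]=0;m[:,310:]=0
ys,xs=np.nonzero(m[:300]);print("collar top row",[ (y,xs[ys==y].min(),xs[ys==y].max()) for y in range(238,256,2) if (ys==y).any()])
vtop=ys.min();
for z in (8.3,9.5): print("collar axis x",tool(276,vtop,z)[0]-12)
g=cv2.cvtColor(c["pixels"],cv2.COLOR_RGB2GRAY)
print("shank row 232:",g[232,258:294]);print("col 275:",g[218:242,275])
l,r=xs[ys==250].min()-.5,xs[ys==250].max()+.5;print(l,r,"y",tool((l+r)/2,250,7)[1])
E
```

```text
collar top row [(240, np.int64(268), np.int64(282)), (242, np.int64(265), np.int64(285)), (244, np.int64(262), np.int64(288)), (246, np.int64(259), np.int64(291)), (248, np.int64(257), np.int64(293)), (250, np.int64(256), np.int64(294)), (252, np.int64(255), np.int64(295)), (254, np.int64(257), np.int64(292))]
collar axis x -1.7866312507096573
collar axis x -2.2922292247539637
shank row 232: [221 220 221 221 221 221 221 222 219 185 127  95  96  95  94  94  94  92
  94  93  91  92  91  89 105 177 213 223 224 224 225 225 224 224 224 224]
col 275: [136 144 185 211 215 192 145 110 106 104 103  99  98  97  92  92  89  89
  88  85  84  77  72  72]
255.5 294.5 y -0.49218384573362306
```

servo_tool:
  commands:
    - [1, [-0.03, -0.0025, 0], [0, 0, 0]]
    - [1, [-0.04, -0.0027, 0], [0, 0, 0]]
    - [1, [-0.04, -0.0027, 0], [0, 0, 0]]
    - [1, [-0.04, -0.0027, 0], [0, 0, 0]]
    - [1, [-0.04, -0.0027, 0], [0, 0, 0]]
    - [1, [-0.04, -0.0027, 0], [0, 0, 0]]
    - [1, [-0.04, -0.0027, 0], [0, 0, 0]]
    - [1, [-0.04, -0.0027, 0], [0, 0, 0]]
    - [1, [-0.04, -0.0027, 0], [0, 0, 0]]
    - [1, [-0.04, -0.0028, 0], [0, 0, 0]]

```text
time_s: 7.52
eef_pos: [554.5, -154.8, 235.2]
ee_rot: [-0.001, 0.653, 0.757, -0.0]
force: [1.5, 1.7, -1.4]
grip_width: 0.194
grip_force: 49.6
```

servo_tool:
  commands:
    - [1, [0, 0, 0.014], [0, 0, 0]]
    - [1, [0, 0, 0], [0, 0, 0]]
    - [1, [0, 0, 0], [0, 0, 0]]
    - [1, [0, 0, 0], [0, 0, 0]]
    - [1, [0, 0, 0], [0, 0, 0]]

```text
time_s: 7.93
eef_pos: [555.3, -151.8, 222.8]
ee_rot: [0.0, 0.652, 0.758, 0.0]
force: [-0.2, -0.2, -1.7]
grip_width: 0.198
grip_force: 49.6
```

```bash
python3 - <<'E'
from h import *;from rig import *
np.set_printoptions(precision=2,suppress=True)
s=sense();c=capture("wrist");np.savez("w5.npz",**c,**{"s_"+k:v for k,v in s.items()});cv2.imwrite("pics/w5.png",cv2.resize(c["pixels"][180:300,210:340,::-1],None,fx=5,fy=5))
c2=capture("side");np.savez("side5.npz",**c2)
c2=capture("scene");np.savez("scene5.npz",**c2)
R,p=pose(s);print(p,R[:,0],s["joints"])
E
```

```text
[ 555.27 -151.82  222.82] [-0.15  0.99 -0.  ] [-0.47  0.43  1.35  0.    1.36 -0.62]
```

View pics/w5.png

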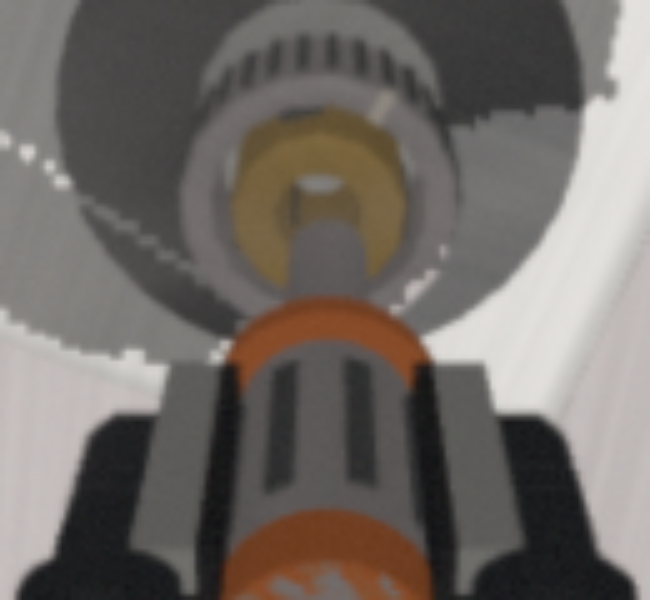

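The crop shows the shank tip at crop (328,215) over the bore at about (321,200), slightly to the right of it. I'll fit the collet face circle and compare.

```bash
python3 - <<'E'
from h import *
from scipy.optimize import least_squares
np.set_printoptions(precision=2,suppress=True)
c=load("w5");I=dict(ee_rot=[1,0,0,0],eef_pos=[0,0,0]);T=lambda u,v,z:wplane(c,I,u,v,z)
zt=222.8-153
hsv=cv2.cvtColor(c["pixels"],cv2.COLOR_RGB2HSV);m=cv2.inRange(hsv,(14,80,60),(30,255,255));m[:195]=0;m[240:]=0;m[:,:250]=0;m[:,300:]=0
pts=[]
for v in range(200,238):
    x=np.nonzero(m[v])[0]
    if len(x)>3: print(v,x.min(),x.max(),end="; "); pts+= [(x.min()-.5,v),(x.max()+.5,v)] if 211<=v<=230 else []
P=np.array([T(u,v,zt)[:2] for u,v in pts])
f=least_squares(lambda q:np.hypot(P[:,0]-q[0],P[:,1]-q[1])-q[2],[0,0,12.5],loss="soft_l1");print("\nface",f.x,np.abs(f.fun).mean())
f=least_squares(lambda q:np.hypot(P[:,0]-q[0],P[:,1]-q[1])-12.5,[0,0],loss="soft_l1");print("face r12.5",f.x)
g=cv2.cvtColor(c["pixels"],cv2.COLOR_RGB2GRAY)
for v in(226,230,234): print(g[v,262:290])
s={k[2:]:v for k,v in c.items() if k[:2]=="s_"};R,p=pose(s)
print("predicted bore in tool",R.T@(np.array([554.2,-153.5,153])-p))
for r in (3,4): print("tip x",T(275.5,222.8,53.5)[0]-r, T(275.5,222.8,53.5)[1])
E
```

```text
202 274 278; 203 271 281; 204 264 283; 205 261 284; 206 260 286; 207 259 287; 208 259 288; 209 259 288; 210 258 288; 211 258 289; 212 258 289; 213 258 289; 214 258 289; 215 258 289; 216 257 289; 217 257 290; 218 257 290; 219 257 290; 220 256 290; 221 257 290; 222 257 290; 223 257 290; 224 257 290; 225 257 289; 226 257 289; 227 257 289; 228 258 289; 229 258 288; 230 259 288; 231 260 287; 232 261 286; 233 261 285; 234 262 285; 235 263 266; 
face [-0.07 -1.41 12.2 ] 0.30157778148796077
face r12.5 [-0.04 -1.41]
[102 102 101  96  90  86  87  89  92  92  92  93  95  96  95  95  95  94
  93  95  98 101 100 100 101 104 103  99]
[101 102 102 102 101  97  91  91  90  92  91  92  92  93  94  94  91  93
  90  91  90  97  99  99  98  97  94  89]
[ 95  99 100 100  98  95  88  89  89  90  89  90  90  91  91  92  90  90
  89  88  87  91  96  90  87  86  89  94]
predicted bore in tool [-1.49 -1.34 69.82]
tip x 1.3497638145394433 0.04406450940304685
tip x 0.3497638145394433 0.04406450940304685
```

servo_tool:
  commands:
    - [1, [-0.0008, -0.0014, 0], [0, 0, 0]]
    - [1, [0, 0, 0.006], [0, 0, 0]]
    - [1, [0, 0, 0.006], [0, 0, 0]]
    - [1, [0, 0, 0.003], [0, 0, 0]]
    - [1, [0, 0, 0.002], [0, 0, 0]]
    - [1, [0, 0, 0.002], [0, 0, 0]]
    - [1, [0, 0, 0.002], [0, 0, 0]]
    - [1, [0, 0, 0], [0, 0, 0]]
    - [1, [0, 0, 0], [0, 0, 0]]

```text
time_s: 8.83
eef_pos: [553.8, -153.9, 201.2]
ee_rot: [-0.0, 0.653, 0.757, 0.0]
force: [0.7, -0.0, -0.5]
grip_width: 0.199
grip_force: 49.6
```

servo_tool:
  commands:
    - [1, [0, 0, 0.002], [0, 0, 0]]
    - [1, [0, 0, 0.002], [0, 0, 0]]
    - [1, [0, 0, 0.002], [0, 0, 0]]
    - [1, [0, 0, 0.002], [0, 0, 0]]
    - [1, [0, 0, 0], [0, 0, 0]]
    - [1, [0, 0, 0], [0, 0, 0]]

```text
time_s: 9.33
eef_pos: [553.8, -153.9, 193.1]
ee_rot: [-0.0, 0.653, 0.757, 0.0]
force: [1.0, 0.6, -1.7]
grip_width: 0.199
grip_force: 49.6
```

servo_tool:
  commands:
    - [1, [0, 0, 0.003], [0, 0, 0]]
    - [1, [0, 0, 0.003], [0, 0, 0]]
    - [1, [0, 0, 0.003], [0, 0, 0]]
    - [1, [0, 0, 0.003], [0, 0, 0]]
    - [1, [0, 0, 0.003], [0, 0, 0]]
    - [1, [0, 0, 0], [0, 0, 0]]
    - [1, [0, 0, 0], [0, 0, 0]]

```text
time_s: 9.92
eef_pos: [553.8, -153.9, 178.0]
ee_rot: [-0.0, 0.653, 0.757, 0.0]
force: [1.6, 0.9, -1.4]
grip_width: 0.195
grip_force: 49.5
```

servo_tool:
  commands:
    - [1, [0, 0, 0.003], [0, 0, 0]]
    - [1, [0, 0, 0.003], [0, 0, 0]]
    - [1, [0, 0, 0.003], [0, 0, 0]]
    - [1, [0, 0, 0.002], [0, 0, 0]]
    - [1, [0, 0, 0.001], [0, 0, 0]]
    - [1, [0, 0, 0], [0, 0, 0]]
    - [1, [0, 0, 0], [0, 0, 0]]

```text
time_s: 10.5
eef_pos: [553.8, -153.9, 166.1]
ee_rot: [-0.0, 0.653, 0.757, 0.0]
force: [2.1, 0.3, -2.2]
grip_width: 0.197
grip_force: 49.5
```

servo_tool:
  commands:
    - [1, [0, 0, 0.0005], [0, 0, 0]]
    - [1, [0, 0, 0.0005], [0, 0, 0]]
    - [1, [0, 0, 0.0005], [0, 0, 0]]
    - [1, [0, 0, 0], [0, 0, 0]]
    - [1, [0, 0, 0], [0, 0, 0]]

```text
time_s: 10.92
eef_pos: [553.8, -153.9, 164.9]
ee_rot: [0.0, 0.653, 0.757, 0.0]
force: [1.8, 1.1, -0.5]
grip_width: 0.197
grip_force: 49.6
```

servo_tool:
  commands:
    - [1, [0, 0, 0.0005], [0, 0, 0]]
    - [1, [0, 0, 0.0005], [0, 0, 0]]
    - [1, [0, 0, 0.0005], [0, 0, 0]]
    - [1, [0, 0, 0], [0, 0, 0]]
    - [1, [0, 0, 0], [0, 0, 0]]

```text
time_s: 11.33
eef_pos: [553.8, -153.9, 163.2]
ee_rot: [0.0, 0.653, 0.757, 0.0]
force: [3.1, 1.3, 0.6]
grip_width: 0.196
grip_force: 49.6
```

servo_tool:
  commands:
    - [1, [0, 0, 0.0005], [0, 0, 0]]
    - [1, [0, 0, 0.0005], [0, 0, 0]]
    - [1, [0, 0, 0], [0, 0, 0]]
    - [1, [0, 0, 0], [0, 0, 0]]

```text
time_s: 11.67
eef_pos: [553.9, -153.9, 162.6]
ee_rot: [0.0, 0.653, 0.757, 0.0]
force: [1.4, 2.2, 3.9]
grip_width: 0.195
grip_force: 50.2
```

Contact is just beginning, so I'll press gently to confirm the head is home.

servo_tool:
  commands:
    - [1, [0, 0, 0.0003], [0, 0, 0]]
    - [1, [0, 0, 0.0003], [0, 0, 0]]
    - [1, [0, 0, 0], [0, 0, 0]]
    - [1, [0, 0, 0], [0, 0, 0]]

```text
time_s: 12.0
eef_pos: [553.9, -154.0, 162.6]
ee_rot: [0.0, 0.653, 0.757, 0.0]
force: [-1.0, 2.9, 8.1]
grip_width: 0.193
grip_force: 50.7
```

servo_tool:
  commands:
    - [0.5, [0, 0, -0.0005], [0, 0, 0]]
    - [0, [0, 0, 0], [0, 0, 0]]
    - [-1, [0, 0, 0], [0, 0, 0]]
    - [-1, [0, 0, 0], [0, 0, 0]]
    - [-1, [0, 0, 0], [0, 0, 0]]
    - [-1, [0, 0, 0], [0, 0, 0]]
    - [-1, [0, 0, 0], [0, 0, 0]]
    - [-1, [0, 0, 0], [0, 0, 0]]

```text
time_s: 12.67
eef_pos: [553.8, -153.9, 162.2]
ee_rot: [-0.0, 0.653, 0.757, -0.0]
force: [0.8, -0.8, 0.4]
grip_width: 1.0
grip_force: 0.0
```

servo_tool:
  commands:
    - [-1, [0, 0, -0.005], [0, 0, -1]]
    - [-1, [0, 0, 0], [0, 0, -1]]
    - [-1, [0, 0, 0], [0, 0, -1]]
    - [-1, [0, 0, 0], [0, 0, -1]]
    - [-1, [0, 0, 0], [0, 0, -1]]
    - [-1, [0, 0, 0], [0, 0, -1]]
    - [-1, [0, 0, 0], [0, 0, -1]]
    - [-1, [0, 0, 0], [0, 0, -1]]
    - [-1, [0, 0, 0], [0, 0, -1]]
    - [-1, [0, 0, 0], [0, 0, -1]]

```text
time_s: 13.5
eef_pos: [553.8, -153.9, 167.2]
ee_rot: [-0.0, 0.184, 0.983, -0.0]
force: [0.1, 0.4, 0.1]
grip_width: 0.999
grip_force: 0.0
```

servo_tool:
  commands:
    - [-1, [0, 0, 0], [0, 0, -1]]
    - [-1, [0, 0, 0], [0, 0, -1]]
    - [-1, [0, 0, 0], [0, 0, -1]]
    - [-1, [0, 0, 0], [0, 0, -1]]
    - [-1, [0, 0, 0], [0, 0, -1]]
    - [-1, [0, 0, 0], [0, 0, -1]]
    - [-1, [0, 0, 0], [0, 0, -1]]
    - [-1, [0, 0, 0], [0, 0, -1]]
    - [-1, [0, 0, 0], [0, 0, 0]]
    - [-1, [0, 0, 0], [0, 0, 0]]

```text
time_s: 14.33
eef_pos: [553.8, -153.9, 167.2]
ee_rot: [0.0, -0.227, 0.974, 0.0]
force: [-0.4, -0.2, 0.4]
grip_width: 0.998
grip_force: 0.0
```

```bash
python3 - <<'E'
from h import *;from rig import *
np.set_printoptions(precision=3,suppress=True)
s=sense();c=capture("wrist");np.savez("w6.npz",**c,**{"s_"+k:v for k,v in s.items()});cv2.imwrite("pics/w6.png",cv2.resize(c["pixels"][120:380,140:420,::-1],None,fx=2.2,fy=2.2))
R,p=pose(s);print(p,R[:,0],s["joints"],s["force"],s["wrist_torque"],s["grip_width"]);print("bore in tool",R.T@(np.array([554,-153.8,153])-p))
E
```

```text
[ 553.779 -153.924  167.194] [-0.897 -0.443 -0.   ] [-0.475  0.476  1.434  0.     1.232 -2.504] [-0.38  -0.199  0.404] [-0.011  0.006  0.006] 0.9975707032787644
bore in tool [-0.253  0.013 14.194]
```

View pics/w6.png

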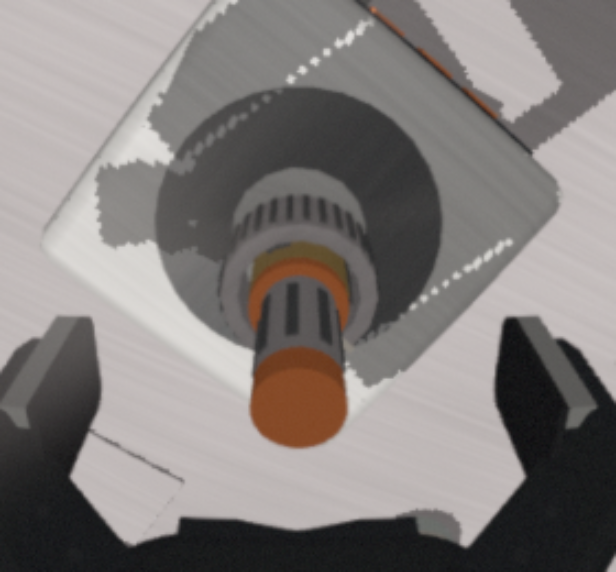

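The head is seated with its collar on the collet, and the open fingers straddle it symmetrically. Next I'll lower onto the nut.

servo_tool:
  commands:
    - [-1, [0, 0, 0.008], [0, 0, 0]]
    - [-1, [0, 0, 0.008], [0, 0, 0]]
    - [-1, [0, 0, 0.008], [0, 0, 0]]
    - [-1, [0, 0, 0.005], [0, 0, 0]]
    - [-1, [0, 0, 0.004], [0, 0, 0]]
    - [-1, [0, 0, 0.003], [0, 0, 0]]
    - [-1, [0, 0, 0], [0, 0, 0]]
    - [-1, [0, 0, 0], [0, 0, 0]]

```text
time_s: 15.05
eef_pos: [553.8, -154.0, 131.2]
ee_rot: [0.0, -0.229, 0.973, -0.0]
force: [0.3, 0.2, 0.2]
grip_width: 1.005
grip_force: 0.0
```

servo_tool:
  commands:
    - [1, [0, 0, 0], [0, 0, 0]]
    - [1, [0, 0, 0], [0, 0, 0]]
    - [1, [0, 0, 0], [0, 0, 0]]
    - [1, [0, 0, 0], [0, 0, 0]]
    - [1, [0, 0, 0], [0, 0, 0]]
    - [1, [0, 0, 0], [0, 0, 0]]
    - [1, [0, 0, 0], [0, 0, 0]]
    - [1, [0, 0, 0], [0, 0, 0]]
  squeeze: 80

```text
time_s: 15.72
eef_pos: [553.7, -153.6, 132.0]
ee_rot: [0.0, -0.229, 0.973, 0.0]
force: [-3.5, 1.6, 6.9]
grip_width: 0.435
grip_force: 79.7
```

```bash
cat > st.py <<'E'
from h import *;from rig import *
np.set_printoptions(precision=3,suppress=True)
s=sense();R,p=pose(s);print(p,"j6",s["joints"][5],"yaw",np.arctan2(R[1,0],R[0,0]),"F",s["force"],"T",s["wrist_torque"],s["grip_width"],s["grip_force"])
E
python3 st.py
```

```text
[ 553.71  -153.615  132.035] j6 -2.507312682521329 yaw -2.6798685932659874 F [-3.476  1.556  6.936] T [ 0.47   0.647 -0.138] 0.43510039867488676 79.68867726624012
```

servo_tool:
  commands:
    - [1, [0, 0, 0], [0, 0, 0.4]]
    - [1, [0, 0, 0], [0, 0, 0.4]]
    - [1, [0, 0, 0], [0, 0, 0.2]]
    - [1, [0, 0, 0], [0, 0, 0]]
    - [1, [0, 0, 0], [0, 0, 0]]

```text
time_s: 16.13
eef_pos: [553.7, -153.6, 132.0]
ee_rot: [0.0, -0.178, 0.984, 0.0]
force: [-3.4, 1.8, 6.4]
grip_width: 0.436
grip_force: 79.8
```

```bash
python3 st.py
```

```text
[ 553.674 -153.57   132.032] j6 -2.402557008437465 yaw -2.7845840191243827 F [-3.434  1.821  6.365] T [ 0.557  0.625 -0.147] 0.4363158150703327 79.79062031954527
```

servo_tool:
  commands:
    - [1, [0, 0, 0], [0, 0, 0.4]]
    - [1, [0, 0, 0], [0, 0, 0.4]]
    - [1, [0, 0, 0], [0, 0, 0.4]]
    - [1, [0, 0, 0], [0, 0, 0.4]]
    - [1, [0, 0, 0], [0, 0, 0.4]]

```text
time_s: 16.55
eef_pos: [553.6, -153.4, 132.0]
ee_rot: [-0.0, -0.073, 0.997, 0.0]
force: [-3.0, 2.8, 6.3]
grip_width: 0.438
grip_force: 79.5
```

```bash
python3 st.py
```

```text
[ 553.64  -153.408  132.015] j6 -2.1916305949307993 yaw -2.995365450570485 F [-2.951  2.772  6.266] T [0.734 0.561 0.194] 0.43760771569530665 79.52475864440203
```

servo_tool:
  commands:
    - [1, [0, 0, 0], [0, 0, 0.4]]
    - [1, [0, 0, 0], [0, 0, 0.4]]
    - [1, [0, 0, 0], [0, 0, 0.4]]

```text
time_s: 16.8
eef_pos: [553.6, -153.3, 132.0]
ee_rot: [-0.0, -0.01, 1.0, 0.0]
force: [-3.4, 3.6, 7.3]
grip_width: 0.436
grip_force: 79.5
```

```bash
python3 st.py
```

```text
[ 553.648 -153.285  132.027] j6 -2.0660093273877123 yaw -3.120930169002644 F [-3.404  3.607  7.325] T [0.828 0.626 0.232] 0.4361051127011956 79.53203815966845
```

servo_tool:
  commands:
    - [1, [0, 0, 0], [0, 0, 0.4]]
    - [1, [0, 0, 0], [0, 0, 0.4]]
    - [1, [0, 0, 0], [0, 0, 0.4]]

```text
time_s: 17.05
eef_pos: [553.6, -153.2, 132.0]
ee_rot: [-0.0, 0.052, 0.999, 0.0]
force: [-2.0, 4.2, 6.9]
grip_width: 0.438
grip_force: 79.5
```

```bash
python3 st.py
```

```text
[ 553.638 -153.205  132.035] j6 -1.9404189127156162 yaw 3.036704346149725 F [-2.04   4.192  6.864] T [0.838 0.551 0.303] 0.43771318081994853 79.4875168427825
```

servo_tool:
  commands:
    - [1, [0, 0, 0], [0, 0, 0.3]]
    - [1, [0, 0, 0], [0, 0, 0.3]]
    - [1, [0, 0, 0], [0, 0, 0.3]]

```text
time_s: 17.3
eef_pos: [553.6, -153.1, 132.0]
ee_rot: [-0.0, 0.099, 0.995, 0.001]
force: [-3.3, 5.5, 7.8]
grip_width: 0.441
grip_force: 79.5
```

```bash
python3 st.py
```

```text
[ 553.63  -153.131  132.   ] j6 -1.8467581260323478 yaw 2.9430688397112834 F [-3.311  5.514  7.786] T [0.925 0.609 0.316] 0.44098485857063535 79.45864420384169
```

servo_tool:
  commands:
    - [1, [0, 0, 0], [0, 0, 0.2]]
    - [1, [0, 0, 0], [0, 0, 0.2]]
    - [1, [0, 0, 0], [0, 0, 0.2]]

```text
time_s: 17.55
eef_pos: [553.7, -153.1, 132.0]
ee_rot: [-0.0, 0.13, 0.992, 0.001]
force: [-3.0, 4.9, 8.7]
grip_width: 0.435
grip_force: 79.4
```

```bash
python3 st.py
```

```text
[ 553.674 -153.077  132.035] j6 -1.7844487265370612 yaw 2.880814086099444 F [-2.979  4.92   8.705] T [0.915 0.559 0.33 ] 0.4350929085048261 79.44654408842325
```

Several checks agree. The torque slope is about 0.4 N m/rad. The moment is 0.33 N m, which after 0.14 of drag leaves 0.19 of spring. The turn since the earliest possible touch is at most 0.57 rad. The nut should therefore be 0.42 to 0.5 rad past touch, so I'll release and retreat.

servo_tool:
  commands:
    - [0.0, [0, 0, 0], [0, 0, 0]]
    - [-1, [0, 0, 0], [0, 0, 0]]
    - [-1, [0, 0, 0], [0, 0, 0]]
    - [-1, [0, 0, 0], [0, 0, 0]]
    - [-1, [0, 0, 0], [0, 0, 0]]
    - [-1, [0, 0, 0], [0, 0, 0]]
    - [-1, [0, 0, 0], [0, 0, 0]]
    - [-1, [0, 0, -0.02], [0, 0, 0]]
    - [-1, [0, 0, -0.02], [0, 0, 0]]
    - [-1, [0, 0, -0.03], [0, 0, 0]]

```text
time_s: 18.38
eef_pos: [553.0, -153.6, 200.3]
ee_rot: [-0.002, 0.13, 0.992, 0.001]
force: [-0.4, -0.2, -0.1]
grip_width: 0.999
grip_force: 0.0
```

servo_tool:
  commands:
    - [-1, [0, 0, -0.03], [0, 0, 0]]
    - [-1, [0, 0, -0.03], [0, 0, 0]]
    - [-1, [0, 0, -0.03], [0, 0, 0]]
    - [-1, [0, 0, 0], [0, 0, 0]]
    - [-1, [0, 0, 0], [0, 0, 0]]
    - [-1, [0, 0, 0], [0, 0, 0]]

```text
time_s: 18.88
eef_pos: [553.5, -153.8, 290.2]
ee_rot: [-0.001, 0.13, 0.992, 0.0]
force: [0.5, -0.4, -0.2]
grip_width: 1.0
grip_force: 0.0
```

```bash
python3 st.py; python3 - <<'E'
from h import *;from rig import *
a=capture("wrist")["pixels"];b=capture("side")["pixels"][130:310,190:390];b=cv2.resize(b,(467,420))
cv2.imwrite("pics/end.png",cv2.resize(np.hstack([a[:,110:440],b])[:,:,::-1],None,fx=1,fy=1))
E
```

```text
[ 553.504 -153.818  290.168] j6 -1.7849763016020084 yaw 2.8808568049424172 F [ 0.454 -0.375 -0.168] T [ 0.033 -0.032  0.007] 1.0004424501340794 0.0
```

View pics/end.png

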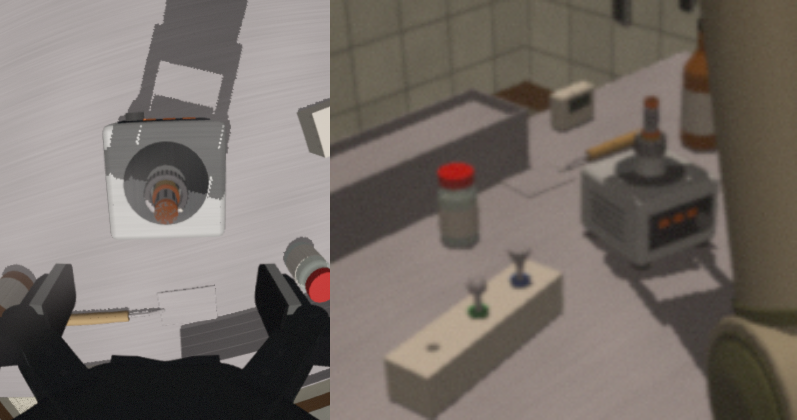

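The head stands upright in the drive, the green and blue heads are still in the rack, and nothing else has moved.

```bash
python3 -c "
from rig import *
print(finish_job())"
```

```text
the job is handed in; nothing more can be done
None
```

The orange head is seated fully home in the collet and the nut is tightened to an estimated 0.42–0.5 rad past jaw touch, judged by wrist torque and turn angle; I handed the job in at about 19 s of the 69 s allowed, but the hand-in returned no verdict.

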